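# Drift a slipped backing plate into line

## Task

Inside the bolted-down box fixture the backing plate has slipped to one side, so its hole no longer lies under the hole in the cover. Take the tapered drift out of its rack, feel with its tip through the cover's hole for the hole underneath, draw the backing plate into line and press the drift fully home, upright with its collar flat on the cover. Work gently: never bear on the work with more than about 3 kg (30 N), and leave the drift standing there.

Things in the scene. Friction and masses are not known exactly. Their poses are not given: they have to be found in the camera images.
- drift_head (a point): Centre of the square head of the loose steel drift (0.28 kg), which stands tip down in the rack at the start. z is its axis (up), x and y are square to the head's flats. Head 20 x 20 mm, 40 mm tall, from 20 mm below to 20 mm above this point, plus a 3 mm button on top; grip it across two flats. Below the head a round collar; the underside of the collar is 26 mm, the tip 72 mm below this point.
- drift_tip (a point): Centre of the blunt flat tip of the drift (diameter 8, at once 9.2 mm). Upward from here: a 28 mm taper from diameter 9.2 to 14 (ends 29 mm up), 8 mm of diameter 14 to 14.4, 5 mm widening to diameter 20.4, then 4 mm of that up to the collar 46 mm above the tip.
- drift_collar (a point): Centre of the underside of the drift's collar (diameter 34, 6 mm thick). Seated, it is level with fixture_hole. Feeling: with the tip at mid-hole, or off to a wrong side, it stands on solid backing plate; moved about 5 mm from mid-hole to the right side it drops in; then bring it back to mid-hole, the plate comes along.
- fixture_hole (a point): Centre of the round hole (diameter 22 mm) at the top face of the fixed box fixture's cover, 58 mm above the table. z is up, y the long way of the fixture. Cover 94 (x) x 134 (y) mm, 8 mm thick.
- fixture: The fixture; origin under the hole at table height, axes as fixture_hole. Hidden under the cover, its top 9 mm below the cover's top: a backing plate 9 mm thick with one hole of diameter 16 and empty space below. It slides level in x and y without turning, against about 4 N of friction, and stays where left. At the start its hole is 6 to 8 mm off to +x, -x, +y or -y, all as likely, and within 1 mm crosswise.
- rack: Fixed rack of the drift: foot 80 x 80 mm, four legs, and a 72 x 72 mm plate with a hole of diameter 23.5 mm in the middle; the drift's collar rests on its top, 62 mm above the table. Origin at the centre of the underside.

How it is judged (in metres and radians):
On the way, in this order (a step that is already met when the one before it is completed fails the run):
1. the drift has been lifted clear of its rack: tip above the rack's plate (height (world z) of drift_tip above 0.066 m), for 0.1 s.
2. the drift's tip has gone through the cover and the backing plate: 20 mm or more below the cover's top (z of drift_tip in the frame of fixture_hole below -0.02 m and horizontal distance between drift_tip and fixture_hole below 0.012 m), for 0.1 s.
At the end, for the whole second after the job is handed in: the drift stands released and at rest in the fixture's hole, its collar seated on the cover (gap under 1.5 mm, within 3 mm of the hole's centre, tilt under 0.06 rad), which is possible only with the backing plate drawn into line (z of drift_collar in the frame of fixture_hole below 0.0015 m and horizontal distance between drift_collar and fixture_hole below 0.003 m and angle between drift_head's own z axis and vertical below 0.06 rad and linear speed of drift below 0.01 m/s and angular speed of drift below 0.1 rad/s and contact force between the fingers and drift below 0.05 N); the robot touches nothing.
It fails at once if the drift is forced: more than 30 N between it and the fixture (contact force between drift and fixture above 30 N).
It fails at once if the drift is forced: more than 30 N between it and the backing plate (contact force between drift and backing_plate above 30 N).
It also fails if it takes over 56 s, if anything falls off the work surface, if the arm or the gripper's body presses on something with over 40 N, if the wrist force passes 120 N, or if a joint passes its speed limit or range.

## Robot

A 7-joint arm with a two-finger parallel gripper is mounted at the origin on a cart in front of the work surface, level with it; the furniture and walls round the work are solid. World frame = base frame: x ahead of the robot, y to its left, z up, the work surface at z = 0. Lengths are in m, angles in degrees, forces in N, time in s.
With the tool pointing down it reaches from about 0.425 to 0.95 m from the base axis. Payload 4.7 kg.
Tool frame: the origin (TCP) lies at the very end of the fingers, on their centre line; the grasp point (between the pads) lies 19 mm behind it (bot.grasp_offset is the distance from the TCP to the grasp point, in m); z points along the fingers, y is the line along which they close (so a half turn about z gives the same grasp; the last joint's range is limited). The gripper opens to 85 mm and grips with 20 to 120 N. Pads are 22 mm wide; open, the fingers measure 114 mm over their backs; the gripper's body (76 mm by 85 mm) begins 54 mm behind the grasp point. The pads swing forward as they close: fully open they stand 13 mm farther back than shut.
Start: joints at [-66.4, 26.849, -2.785, 87.806, 1.381, 65.374, -4.715], TCP at [0.288, 0.611, 0.231] pointing down, gripper open.
Joint ranges: [-148.3, 148.3], [-19.14, 114.17], [-79.39, 73.82], [5.75, 140.21], [-59.74, 239.74], [12.07, 113.84], [-152.46, 152.46]. Speed limits (degrees/s): [147.25, 147.25, 180, 180, 180, 180, 180].

## Interface

Orientations are given as a 3x3 rotation matrix whose columns are the frame's x, y, z axes.
In Python, from cell import bot gives the robot as it stands. The module is installed in compiled form; this text tells all that it offers.
- The arm moves only by the tool arm_command, never from a script. Its argument "commands" is one flat list of numbers, 5 for each row, row after row: the finger opening in mm, from 0 to 85.4, then the shift along the tool's x, y, z in mm, then the turn about the tool's z in rad. A call has 1 to 12 rows; each row shifts and turns the commanded pose from where the row before left it, along the tool's axes as they then stand; what a row does not reach is not made up. A row lasts 1/8 s, in which the tool goes at most 62.5 mm and 10.7 degrees, less where a joint would pass 70% of its speed; a pose out of reach is approached as far as the arm can. A call with a gripper value outside its range is refused whole. The fingers move at their own pace and stop on an object; "grip_force" is the grip in N (left out, the last holds). Time passes only in rows, so rows that do not move let the fingers close. It gives the time, the measured TCP pose, the force, the opening and the grip force at its end, in the units of the state.
- bot.state(): the state, without advancing time (a new reading comes with each control period).
- bot.get_image(name): name is "side" or "top"; returns the picture (384x512x3 uint8, blue, green, red); there is no depth.
- bot.camera_info(name): a dict with "fx", "fy", "cx", "cy" (pixels), "R" (3x3) and "t" (3): a world point X has camera coordinates R X + t. Camera axes: x right, y down, z forward; pixel columns grow to the right and rows downward; lengths in m; the calibration is good to about 2 mm. A picture is of the moment at which its call begins. camera_info takes no time and is no camera call.
- bot.hand_in(): hands the job in; it is judged then, once.
The state is a dict: "time": time; "q": joint angles; "qvel": joint speeds; "effort": joint torques, N m; "tool_pos": TCP position; "orientation": TCP orientation; "force": force on the tool from outside, world axes, zero at the start; "torque": the same for the moment, N m; "finger_gap": finger opening in m; "grip_force": force on a finger pad.
Only numpy, scipy, OpenCV 4.12 (cv2) and the standard library are available. Lean on these libraries where they do the work, as an engineer would, in place of code of your own. Each camera call takes 0.05 s, during which the arm holds its last target. There are 200 camera calls.

## Working session

There is one attempt and no reset: what is moved stays moved. The work goes in short steps, Python scripts to look and compute and a tool call to move; the robot and the scene stay as the last step left them, time stands still between calls to the robot, and variables do not carry over. Pictures are saved under pics/ and viewed, at most 10 in all, crops included, and the job is handed in when it is done.

Besides the shell and the picture viewer there is one more tool, called after "Call:" as name(argument=value, ...), one argument or row to a line, values as JSON. arm_command: Moves the arm, as the interface text tells. Its arguments: {"type":"object","properties":{"commands":{"type":"array"},"grip_force":{"type":"number"}},"required":["commands"]}

```bash
mkdir -p pics
python3 - <<'E'
from cell import bot
import cv2
for n in("side","top"):
    cv2.imwrite(f"pics/{n}0.png",bot.get_image(n)); c=bot.camera_info(n); print(n,c)
s=bot.state(); print(s)
E
```

```text
side {'fx': 495.2378374089436, 'fy': 495.2378374089436, 'cx': 254.0705354063073, 'cy': 200.38558899031108, 'R': array([[ 0.99845351, -0.0552576 ,  0.00609758],
       [-0.02542072, -0.55134689, -0.83388872],
       [ 0.04944057,  0.83244412, -0.55189892]]), 't': array([-0.48730474,  0.07336175,  1.05741714])}
top {'fx': 368.70586730475077, 'fy': 368.70586730475077, 'cx': 253.02166932548636, 'cy': 189.95695241991433, 'R': array([[-2.56389011e-02, -9.99670278e-01, -1.40782665e-03],
       [-9.98930253e-01,  2.56740847e-02, -3.84602549e-02],
       [ 3.84837183e-02,  4.20241960e-04, -9.99259139e-01]]), 't': array([-0.02653168,  0.49069678,  0.91267475])}
{'time': 0.1, 'q': array([-66.40126207,  26.89381709,  -2.78409155,  87.86749756,
         1.38033293,  65.37539006,  -4.71651475]), 'qvel': array([ 0.05898171, -0.11666567, -0.02415648, -0.16964868,  0.04160691,
        0.08773027, -0.0201018 ]), 'effort': array([ 2.58193531e-04, -5.11514461e+01, -4.72886825e-02, -2.38393039e+01,
        1.07326629e-02,  4.35083726e-03, -1.95842915e-06]), 'tool_pos': array([0.28774357, 0.61000917, 0.23034846]), 'orientation': array([[-9.04422613e-01,  4.26637111e-01, -7.16162450e-04],
       [ 4.26637708e-01,  9.04421106e-01, -1.65223131e-03],
       [-5.71907569e-05, -1.79985726e-03, -9.99998379e-01]]), 'force': array([-0.71863089,  0.95204516, -0.27901931]), 'torque': array([ 0.05930904,  0.00122483, -0.00660299]), 'grip_force': 0.0, 'finger_gap': 0.08549837695596287}
```

View pics/side0.png

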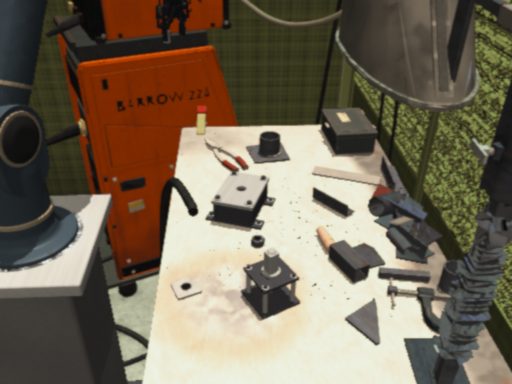

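View pics/top0.png

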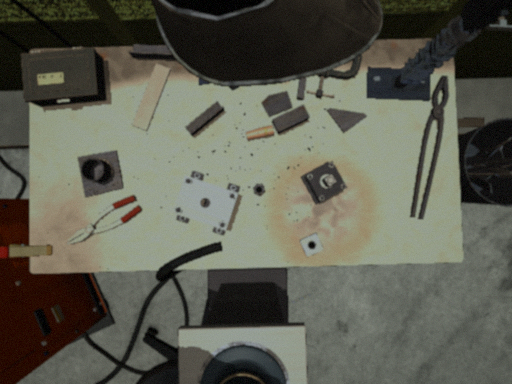

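The side view shows the fixture with its white cover at about (240,192) and the rack with the drift at (271,268). The top view shows the fixture hole at about (205,203) and the drift head at (328,181). I'll enlarge these areas.

Run:
```python
import cv2,numpy as np
s=cv2.imread("pics/side0.png");t=cv2.imread("pics/top0.png")
def c(im,x,y,w=80,h=60): return cv2.resize(im[y:y+h,x:x+w],(400,300),interpolation=cv2.INTER_CUBIC)
cv2.imwrite("pics/m1.png",np.vstack([np.hstack([c(s,200,165),c(s,230,240,80,60)]),np.hstack([c(t,166,173),c(t,285,152)])]))
```

```text
(no output)
```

View pics/m1.png

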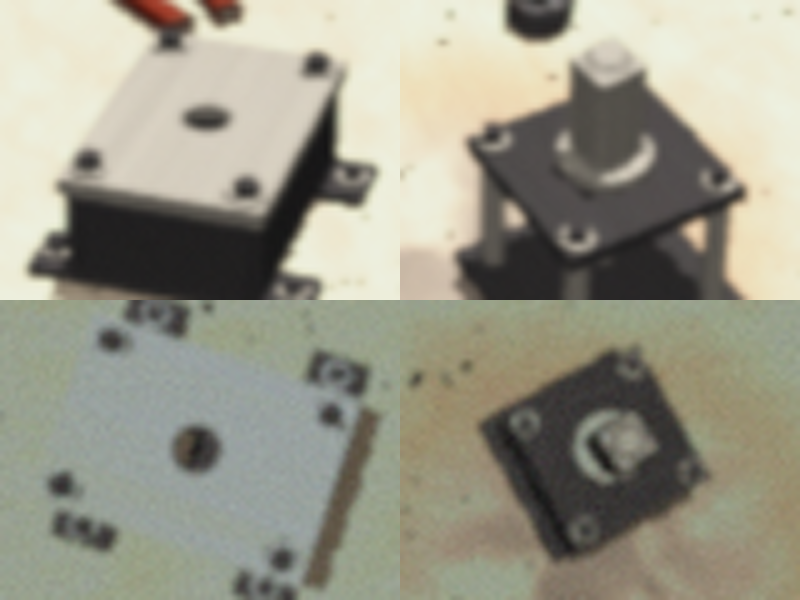

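The enlarged crops give these points. In the top crop, the hole is at (196,449), the cover screws at (110,341), (330,415), (282,559) and (62,486), and the head top at about (630,443). In the side crop, the hole is at (206,118) and the head top at (608,62). The hole also shows a lighter crescent on its left and dark on its right. I'll triangulate and take closer crops of the hole and head.

```bash
cat > h.py <<'E'
import numpy as np, cv2
from cell import bot
def ray(n,uv):
    c=bot.camera_info(n);R=np.array(c["R"]);C=-R.T@c["t"]
    return C,R.T@np.array([(uv[0]-c["cx"])/c["fx"],(uv[1]-c["cy"])/c["fy"],1])
def atz(n,uv,z):
    C,d=ray(n,uv);return C+d*(z-C[2])/d[2]
def proj(n,X):
    c=bot.camera_info(n);p=np.array(c["R"])@X+c["t"];return p[:2]/p[2]*c["fx"]+[c["cx"],c["cy"]]
def tri(a,b):
    A=[];y=[]
    for n,uv in(("side",a),("top",b)):
        C,d=ray(n,uv);d/=np.linalg.norm(d);P=np.eye(3)-np.outer(d,d);A.append(P);y.append(P@C)
    return np.linalg.lstsq(np.vstack(A),np.hstack(y),rcond=None)[0]
def cr(p,x0,y0,k=5): return ((p[0]+.5)/k-.5+x0,(p[1]+.5)/k-.5+y0)
E
python3 - <<'E'
from h import *
np.set_printoptions(precision=4,suppress=True)
hs,ht=cr((206,118),200,165),cr((196,149),166,173)
print("hole",hs,ht,tri(hs,ht),atz("side",hs,.058),atz("top",ht,.058))
S=[atz("top",cr(p,166,173),.06) for p in((110,41),(330,115),(282,259),(62,186))]
for p in S: print(p)
T=[atz("side",cr(p,200,165),.06) for p in((170,40),(317,65),(246,188),(88,160))]
for p in T: print(p)
print(np.mean(S,0),np.mean(T,0))
def ang(v):return np.degrees(np.arctan2(v[1],v[0]))
print([ang(v) for v in(S[0]-S[1],S[3]-S[2],S[0]-S[3],S[1]-S[2],T[0]-T[3],T[1]-T[2],T[0]-T[1],T[3]-T[2])])
ds,dt=cr((208,62),230,240),cr((230,143),285,152)
print("head",tri(ds,dt),atz("side",ds,.109),atz("top",dt,.109))
R=[atz("top",cr(p,285,152),.064) for p in((125,124),(231,64),(293,170),(183,230))]
Q=[atz("side",cr(p,230,240),.064) for p in((94,137),(178,236),(318,178))]
print("rack",np.mean(R,0),(Q[0]+Q[2])/2,[ang(v) for v in(R[1]-R[0],R[2]-R[3],R[2]-R[1],R[3]-R[0],Q[1]-Q[0],Q[2]-Q[1])])
s=cv2.imread("pics/side0.png");t=cv2.imread("pics/top0.png")
def c(im,x,y,w=26,h=20): return cv2.resize(im[y:y+h,x:x+w],(390,300),interpolation=cv2.INTER_CUBIC)
cv2.imwrite("pics/m2.png",np.vstack([np.hstack([c(s,228,178),c(s,258,245)]),np.hstack([c(t,192,192),c(t,316,170)])]))
E
```

```text
hole (240.8, 188.2) (204.8, 202.4) [0.4618 0.0759 0.0565] [0.462  0.0735 0.058 ] [0.4615 0.0757 0.058 ]
[0.5136 0.1151 0.06  ]
[0.4759 0.0118 0.06  ]
[0.4086 0.036  0.06  ]
[0.4456 0.139  0.06  ]
[0.4473 0.14   0.06  ]
[0.5147 0.1141 0.06  ]
[0.4771 0.0133 0.06  ]
[0.4095 0.0384 0.06  ]
[0.4609 0.0755 0.06  ] [0.4622 0.0764 0.06  ]
[np.float64(69.94991159262698), np.float64(70.24707921585718), np.float64(-19.407994720234242), np.float64(-19.78780584969863), np.float64(69.63264861211765), np.float64(69.57981243658517), np.float64(158.95551711926564), np.float64(159.6446306212296)]
head [ 0.5042 -0.2131  0.1078] [ 0.5047 -0.2145  0.109 ] [ 0.5034 -0.2128  0.109 ]
rack [ 0.5045 -0.2119  0.064 ] [ 0.505  -0.2123  0.064 ] [np.float64(-61.98610056103546), np.float64(-62.94810556714789), np.float64(-151.58837022587153), np.float64(-153.10268461426372), np.float64(-63.2577099376925), np.float64(27.53458761929809)]
```

View pics/m2.png

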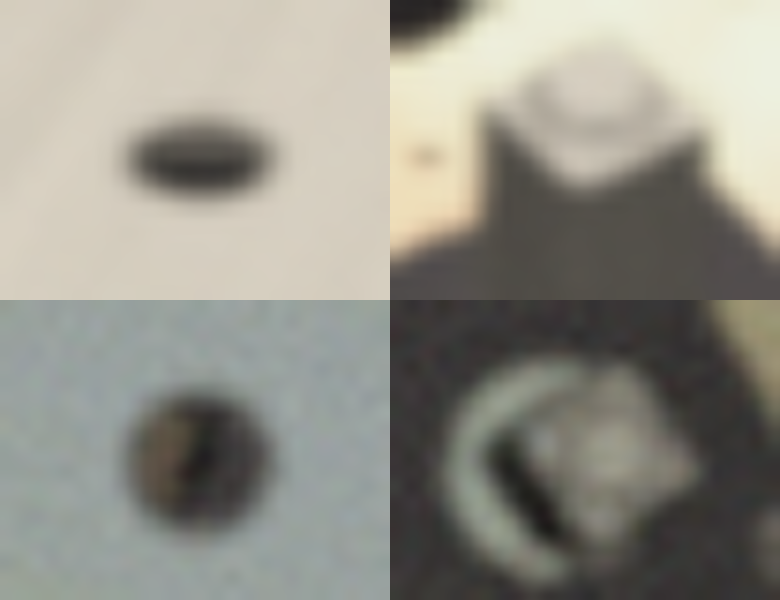

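The side crop shows the head's corners at (487,103), (585,185) and (708,130). In the top crop, the hole shows a brown crescent on the left and dark to the right, which may hint at which way the plate slipped. I'll average a few frames at high contrast and compute the head yaw.

Run:
```python
from h import *
np.set_printoptions(precision=4,suppress=True)
P=[atz("side",cr((x-390,y),258,245,15),.108) for x,y in((487,103),(585,185),(708,130))]
ang=lambda v:np.degrees(np.arctan2(v[1],v[0]))
print(P,(P[0]+P[2])/2,[(ang(b-a),np.linalg.norm(b-a)) for a,b in((P[0],P[1]),(P[1],P[2]))])
im=np.mean([bot.get_image("top").astype(float) for _ in range(8)],0)
c=im[194:212,193:217]
c=np.clip((c-15)*2.5,0,255).astype(np.uint8)
c=cv2.resize(c,(720,540),interpolation=cv2.INTER_CUBIC)
print(proj("top",np.array([.4615,.0757,.058])))
for d,n in((-20,'+x'),(70,'+y')):
    u=np.array([np.cos(np.radians(d)),np.sin(np.radians(d)),0])
    print(n,proj("top",np.array([.4615,.0757,.049])+.007*u))
cv2.imwrite("pics/m3.png",c)
```

```text
[array([ 0.4927, -0.2111,  0.108 ]), array([ 0.5027, -0.2261,  0.108 ]), array([ 0.5174, -0.2171,  0.108 ])] [ 0.5051 -0.2141  0.108 ] [(np.float64(-56.303257739984346), np.float64(0.017951233622221195)), (np.float64(31.24942816298145), np.float64(0.017242684996304013))]
[204.7964 202.3822]
+x [206.2377 199.6234]
+y [202.5231 201.4693]
```

View pics/m3.png

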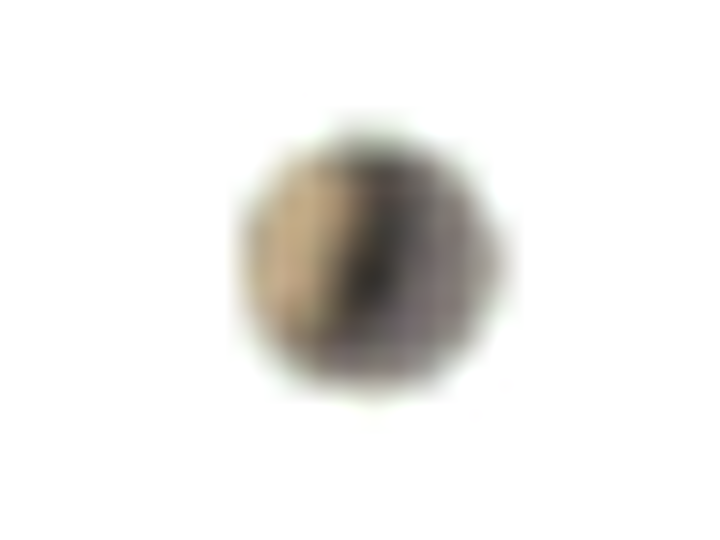

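The head yaw is about 29–30°, its size is consistent, and it sits near (0.5045, -0.213). In the hole, the warm table colour shows through on the left, with the grey plate on the right. That puts the plate hole toward fixture +y (image left), which I'll confirm by feel. Next I turn the tool to match the head and go above the rack.

Call:
arm_command(
  commands=[85,0,0,0,0.156,85,0,0,0,0.156,85,0,0,0,0.156,85,0,0,0,0.156,85,-57.7,-1.7,0,0,85,-57.7,-1.7,0,0,85,-57.7,-1.7,0,0,85,-57.7,-1.7,0,0,85,-57.7,-1.7,0,0,85,-57.7,-1.7,0,0,85,-57.7,-1.7,0,0,85,-57.7,-1.7,0,0],
  grip_force=40,
)

```text
time: 2.0
tool_pos: [0.5005, 0.1986, 0.2317]
orientation: [[-0.485, 0.875, 0.001], [0.875, 0.485, 0.001], [0.0, 0.001, -1.0]]
force: [0.5, 0.4, -0.6]
finger_gap: 0.0851
grip_force: 0.0
```

Call:
arm_command(
  commands=[85,-40.4,-21.8,0,0,85,-40.4,-21.8,0,0,85,-40.4,-21.8,0,0,85,-40.4,-21.8,0,0,85,-40.4,-21.8,0,0,85,-40.4,-21.8,0,0,85,-40.4,-21.8,0,0,85,-40.4,-21.8,0,0,85,-40.4,-21.8,0,0,60,0,0,0,0,60,0,0,0,0,60,0,0,0,0],
)

```text
time: 3.5
tool_pos: [0.5047, -0.2112, 0.2311]
orientation: [[-0.487, 0.873, -0.0], [0.873, 0.487, 0.001], [0.001, 0.0, -1.0]]
force: [0.5, 0.4, -0.2]
finger_gap: 0.0599
grip_force: 0.0
```

```bash
cat >> h.py <<'E'
def to(x,y,z):
    s=bot.state();O=np.array(s["orientation"]);p=np.array(s["tool_pos"])
    print("t",s["time"],"p",p.round(4),"yaw(y)",np.degrees(np.arctan2(O[1,1],O[0,1])).round(2),"tilt",np.degrees(O[:2,2]).round(2),"F",np.round(s["force"],2),"M",np.round(s["torque"],2),"gap",round(s["finger_gap"],4),"grip",s["grip_force"])
    print("tool mm:",(1e3*O.T@(np.array([x,y,z])-p)).round(1))
E
python3 -c "
from h import *
to(.5045,-.213,.074)"
```

```text
t 3.5 p [ 0.5047 -0.2112  0.2311] yaw(y) 29.15 tilt [-0.01  0.06] F [ 0.46  0.44 -0.16] M [ 0.05 -0.03 -0.01] gap 0.0599 grip 0.0
tool mm: [ -1.6  -1.1 157.1]
```

Call:
arm_command(
  commands=[60,-1.6,-1,40,0,60,0,0,40,0,60,0,0,37,0,60,0,0,25,0,60,0,0,15,0,60,0,0,0,0,60,0,0,0,0],
)

```text
time: 4.38
tool_pos: [0.5052, -0.215, 0.0753]
orientation: [[-0.485, 0.875, 0.002], [0.875, 0.485, -0.0], [-0.001, 0.001, -1.0]]
force: [-0.3, -0.2, 0.2]
finger_gap: 0.06
grip_force: 0.0
```

Call:
arm_command(
  commands=[26,0,0,0,0,20,0,0,0,0,10,0,0,0,0,0,0,0,0,0,0,0,0,0,0,0,0,0,0,0],
  grip_force=60,
)

```text
time: 5.12
tool_pos: [0.5052, -0.215, 0.0751]
orientation: [[-0.485, 0.875, 0.002], [0.875, 0.485, -0.0], [-0.001, 0.002, -1.0]]
force: [-0.3, 0.6, 5.8]
finger_gap: 0.0191
grip_force: 58.8
```

Run:
```python
from h import *
to(.5045,-.213,.074)
a=bot.get_image("side")
c=lambda im,x,y,w=80,h=60: cv2.resize(im[y:y+h,x:x+w],(800,600),interpolation=cv2.INTER_CUBIC)
cv2.imwrite("pics/m4.png",c(a,230,225))
```

```text
t 5.125 p [ 0.5052 -0.215   0.0751] yaw(y) 28.99 tilt [ 0.1  -0.01] F [-0.32  0.6   5.78] M [0.2  0.03 0.02] gap 0.0191 grip 58.83281350135803
tool mm: [2.1 0.4 1.1]
```

View pics/m4.png

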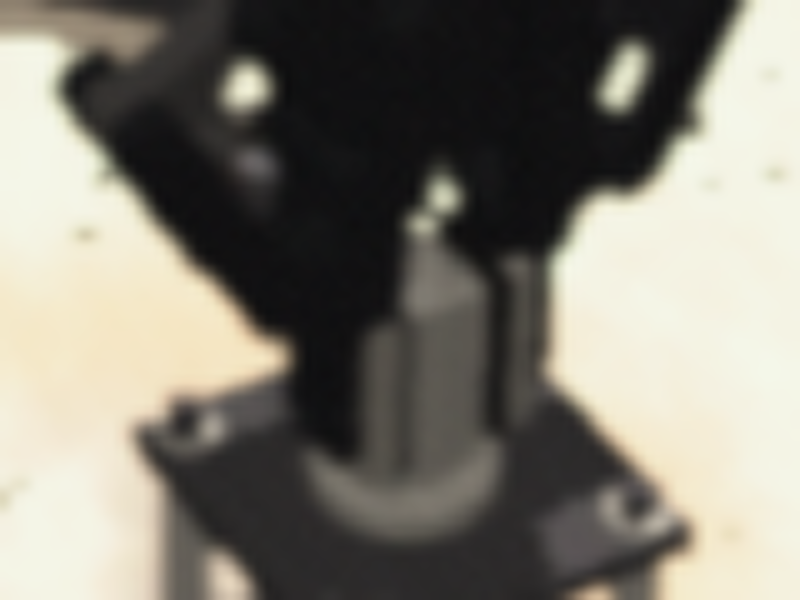

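The fingers hold the head across its flats, clear of the collar and upright, with a gap of 19 mm. I'll raise the grip force and lift.

Call:
arm_command(
  commands=[0,0,0,0,0,0,0,0,-5,0,0,0,0,-15,0,0,0,0,-25,0,0,0,0,-30,0,0,0,0,-25,0,0,0,0,-15,0,0,0,0,-5,0,0,0,0,0,0,0,0,0,0,0],
  grip_force=100,
)

```text
time: 6.42
tool_pos: [0.5037, -0.2146, 0.1933]
orientation: [[-0.485, 0.875, -0.002], [0.875, 0.485, 0.001], [0.001, -0.002, -1.0]]
force: [0.1, -1.0, -3.1]
finger_gap: 0.0184
grip_force: 98.0
```

Run:
```python
from h import *
to(.4615,.0757,.16)
a=bot.get_image("side");b=bot.get_image("top")
c=lambda im,x,y,w=80,h=60: cv2.resize(im[y:y+h,x:x+w],(800,600),interpolation=cv2.INTER_CUBIC)
p=np.array(bot.state()["tool_pos"]);q=proj("side",p+[0,0,-.035]);x,y=(q-[40,30]).astype(int);print(q,x,y,proj("side",p))
for dz in(-.007,-.013,-.053): print(dz,cr(proj("side",p+[0,0,dz])-[x,y],0,0,.1))
cv2.imwrite("pics/m5.png",c(a,x,y))
```

```text
t 6.425 p [ 0.5037 -0.2146  0.1933] yaw(y) 28.99 tilt [-0.12  0.03] F [ 0.06 -1.   -3.11] M [ 0.02 -0.   -0.06] gap 0.0184 grip 97.96810626983643
tool mm: [274.3 103.8  33.5]
[271.42586435 228.77978506] 231 198 [271.97917267 211.33031941]
-0.007 (np.float64(413.16375465929593), np.float64(173.37560142978572))
-0.013 (np.float64(412.20554841439036), np.float64(203.59417323582602))
-0.053 (np.float64(406.01380781481464), np.float64(398.86065047654694))
```

View pics/m5.png

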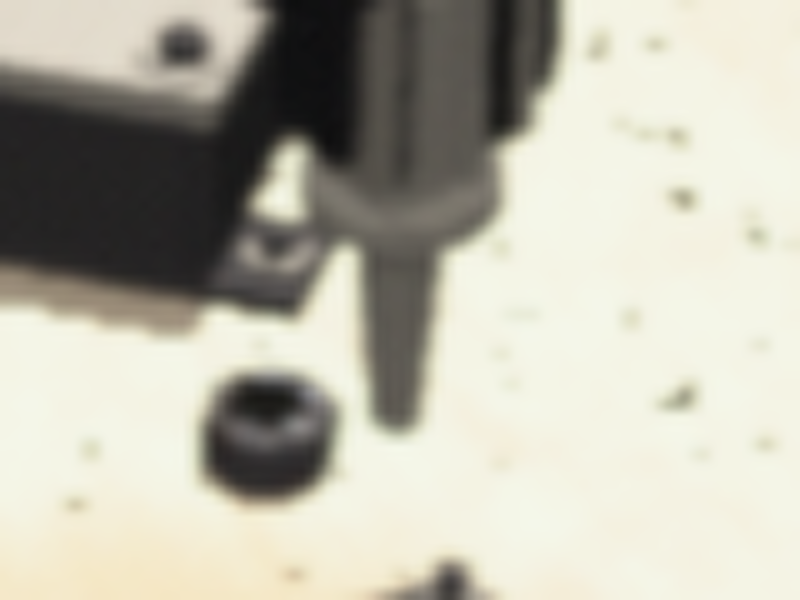

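The drift hangs upright, with its tip centre at about (397,420) and its collar centred on column 402. I'll work out its offset from the TCP.

Run:
```python
from h import *
np.set_printoptions(precision=4,suppress=True)
p=np.array(bot.state()["tool_pos"])
for h in(.057,.059,.061):
  T=atz("side",cr((397,421),231,198,10),p[2]-h);print(h,T,T-p)
# collar front-bottom edge row check: project collar underside centre & front edge
for h in(.057,.059,.061):
  c=p+[-.002,0,-h+.046]
  print(h,[(proj("side",c+[0,dy,0])-[231,198])*10 for dy in(-.017,0)])
```

```text
0.057 [ 0.5024 -0.2154  0.1364] [-0.0015 -0.0008 -0.057 ]
0.059 [ 0.5026 -0.2129  0.1344] [-0.0012  0.0018 -0.059 ]
0.061 [ 0.5029 -0.2103  0.1324] [-0.001   0.0043 -0.061 ]
0.057 [array([404.5876, 251.2049]), array([395.7284, 189.383 ])]
0.059 [array([404.2682, 261.3444]), array([395.4267, 199.4289])]
0.061 [array([403.9496, 271.4557]), array([395.1259, 209.4473])]
```

The drift sits about 2.2 mm along tool +x from the TCP, which fits the earlier grasp estimate. Its tip is about 59 mm below the TCP. I'll carry it over the fixture hole.

Call:
arm_command(
  commands=[0,15,5.7,0,0,0,30,11.5,0,0,0,45,17.2,0,0,0,46,17.5,0,0,0,46,17.6,0,0,0,45,17.2,0,0,0,30,11.5,0,0,0,15,5.7,0,0,0,0,0,0,0,0,0,0,20,0,0,0,0,30,0,0,0,0,14,0],
)

```text
time: 8.02
tool_pos: [0.4627, 0.0715, 0.129]
orientation: [[-0.482, 0.876, -0.002], [0.876, 0.482, -0.001], [-0.0, -0.002, -1.0]]
force: [-0.5, -1.0, -2.9]
finger_gap: 0.0185
grip_force: 98.2
```

Call:
arm_command(
  commands=[0,0,0,0,0,0,0,0,0,0],
)

```text
time: 8.28
tool_pos: [0.4643, 0.0731, 0.1311]
orientation: [[-0.484, 0.875, 0.002], [0.875, 0.484, 0.0], [-0.0, 0.002, -1.0]]
force: [-0.4, -0.6, -1.8]
finger_gap: 0.0185
grip_force: 98.2
```

Run:
```python
from h import *
to(.4627,.0737,.125)
a=bot.get_image("side")
cv2.imwrite("pics/m6.png",cv2.resize(a[150:210,200:280],(800,600),interpolation=cv2.INTER_CUBIC))
```

```text
t 8.275 p [0.4643 0.0731 0.1311] yaw(y) 28.94 tilt [0.09 0.02] F [-0.4  -0.63 -1.8 ] M [-0.    0.03 -0.03] gap 0.0185 grip 98.18388104438782
tool mm: [ 1.3 -1.1  6.1]
```

View pics/m6.png

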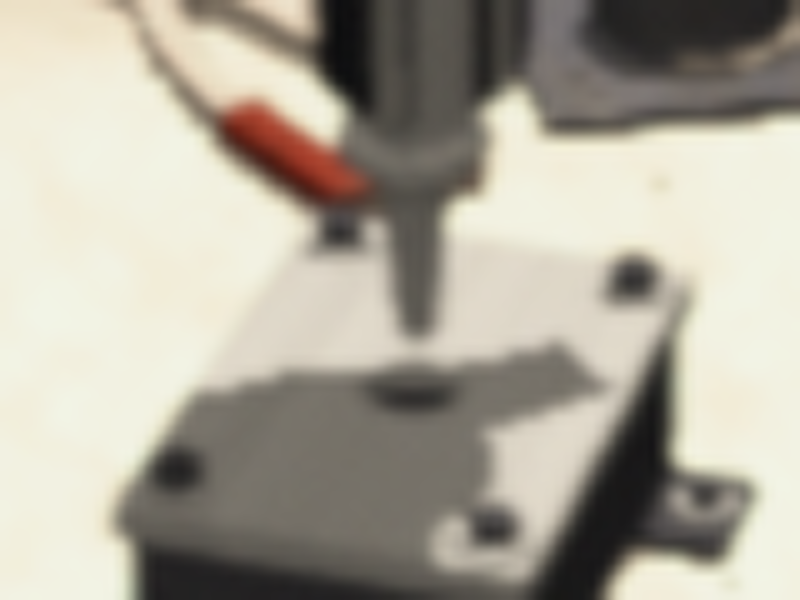

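The tip is at about (417,328), above the hole at (413,389). I'll compare both in the side camera.

Run:
```python
from h import *
p=np.array(bot.state()["tool_pos"])
T=atz("side",cr((417,328),200,150,10),p[2]-.059);H=atz("side",cr((413,389),200,150,10),.058)
print(T,H,(T-H)*1e3,(T-p)*1e3)
```

```text
[0.46318383 0.07529243 0.07225001] [0.46207701 0.07249133 0.058     ] [ 1.10682391  2.80110041 14.2500144 ] [ -1.15273001   1.9989914  -59.        ]
```

Call:
arm_command(
  commands=[0,1.6,1,0,0,0,1.6,0.9,0,0,0,0,0,4,0,0,0,0,4,0,0,0,0,3,0,0,0,0,3,0,0,0,0,2,0,0,0,0,2,0,0,0,0,1,0,0,0,0,0,0],
)

```text
time: 9.57
tool_pos: [0.4635, 0.0772, 0.1113]
orientation: [[-0.485, 0.875, -0.0], [0.875, 0.485, 0.0], [0.0, 0.0, -1.0]]
force: [0.9, -0.7, -2.3]
finger_gap: 0.0191
grip_force: 98.2
```

```bash
python3 -c "
from h import *
to(.4644,.0768,.111)"
```

```text
t 9.575 p [0.4635 0.0772 0.1113] yaw(y) 28.99 tilt [-0.  0.] F [ 0.89 -0.73 -2.28] M [ 0.01  0.02 -0.02] gap 0.0191 grip 98.18335890769958
tool mm: [-0.8  0.6  0.3]
```

The tip is inside the cover hole with no contact. I'll lower gently past the plate's top level.

Call:
arm_command(
  commands=[0,0,0,1,0,0,0,0,1,0,0,0,0,1,0,0,0,0,1,0,0,0,0,0.5,0,0,0,0,0,0],
)

```text
time: 10.32
tool_pos: [0.4635, 0.0771, 0.1068]
orientation: [[-0.485, 0.875, -0.0], [0.875, 0.485, 0.0], [0.0, -0.0, -1.0]]
force: [-0.6, 0.1, -2.5]
finger_gap: 0.0187
grip_force: 98.2
```

Call:
arm_command(
  commands=[0,0,0,1,0,0,0,0,1,0,0,0,0,1,0,0,0,0,0,0],
)

```text
time: 10.82
tool_pos: [0.4634, 0.0771, 0.1037]
orientation: [[-0.485, 0.875, -0.0], [0.875, 0.485, -0.0], [0.0, -0.0, -1.0]]
force: [-0.3, -0.2, -2.4]
finger_gap: 0.0188
grip_force: 98.2
```

There is no force 13 mm down, so the tip is in the plate's hole and +y was right. Continuing down.

Call:
arm_command(
  commands=[0,0,0,1,0,0,0,0,1,0,0,0,0,1,0,0,0,0,1,0,0,0,0,0,0],
)

```text
time: 11.45
tool_pos: [0.4635, 0.0772, 0.0997]
orientation: [[-0.485, 0.875, 0.0], [0.875, 0.485, 0.0], [0.0, 0.0, -1.0]]
force: [0.9, 0.8, -2.7]
finger_gap: 0.0188
grip_force: 98.2
```

Call:
arm_command(
  commands=[0,0,0,1,0,0,0,0,1,0,0,0,0,1,0,0,0,0,0,0],
)

```text
time: 11.95
tool_pos: [0.4637, 0.0773, 0.0968]
orientation: [[-0.485, 0.875, 0.0], [0.875, 0.485, 0.0], [0.0, 0.0, -1.0]]
force: [-0.1, 0.5, -2.2]
finger_gap: 0.0186
grip_force: 98.2
```

I'll draw the plate back toward mid-hole.

Call:
arm_command(
  commands=[0,-0.6,-0.5,0,0,0,-0.6,-0.5,0,0,0,-0.6,-0.5,0,0,0,-0.6,-0.5,0,0,0,0,0,0,0],
)

```text
time: 12.58
tool_pos: [0.4628, 0.0742, 0.0968]
orientation: [[-0.485, 0.875, -0.0], [0.875, 0.485, 0.0], [0.0, -0.0, -1.0]]
force: [0.2, 4.0, -3.1]
finger_gap: 0.0187
grip_force: 98.0
```

Call:
arm_command(
  commands=[0,-0.5,-0.4,0,0,0,-0.5,-0.3,0,0,0,0,0,0,0],
)

```text
time: 12.95
tool_pos: [0.4624, 0.0728, 0.0967]
orientation: [[-0.485, 0.875, -0.001], [0.875, 0.485, 0.0], [0.0, -0.001, -1.0]]
force: [0.1, 5.1, -1.7]
finger_gap: 0.0186
grip_force: 98.0
```

Call:
arm_command(
  commands=[0,0,0,1,0,0,0,0,1.5,0,0,0,0,1.5,0,0,0,0,1.5,0,0,0,0,1.5,0,0,0,0,0,0],
)

```text
time: 13.7
tool_pos: [0.463, 0.0728, 0.0897]
orientation: [[-0.485, 0.875, 0.001], [0.875, 0.485, -0.0], [-0.0, 0.0, -1.0]]
force: [1.3, 2.9, -1.6]
finger_gap: 0.0184
grip_force: 98.3
```

Call:
arm_command(
  commands=[0,0,0,1.5,0,0,0,0,1.5,0,0,0,0,1.5,0,0,0,0,1.5,0,0,0,0,0,0],
)

```text
time: 14.32
tool_pos: [0.4627, 0.0728, 0.0836]
orientation: [[-0.485, 0.875, -0.0], [0.875, 0.485, -0.0], [-0.0, -0.0, -1.0]]
force: [1.4, 3.0, -2.0]
finger_gap: 0.0185
grip_force: 98.3
```

Call:
arm_command(
  commands=[0,0,0,1,0,0,0,0,1,0,0,0,0,1,0,0,0,0,1,0,0,0,0,0,0],
)

```text
time: 14.95
tool_pos: [0.4628, 0.0728, 0.0797]
orientation: [[-0.485, 0.875, -0.0], [0.875, 0.485, -0.0], [-0.0, -0.0, -1.0]]
force: [1.5, 3.1, -0.6]
finger_gap: 0.0187
grip_force: 98.3
```

Call:
arm_command(
  commands=[0,0,0,0.5,0,0,0,0,0.5,0,0,0,0,0,0],
)

```text
time: 15.32
tool_pos: [0.4628, 0.0729, 0.0788]
orientation: [[-0.485, 0.875, -0.0], [0.875, 0.485, 0.0], [0.0, 0.0, -1.0]]
force: [1.9, 3.0, 1.3]
finger_gap: 0.0187
grip_force: 98.5
```

Call:
arm_command(
  commands=[0,0,0,0.5,0,0,0,0,0.5,0,0,0,0,0,0],
)

```text
time: 15.7
tool_pos: [0.4627, 0.0728, 0.0777]
orientation: [[-0.485, 0.875, -0.0], [0.875, 0.485, -0.0], [-0.0, -0.0, -1.0]]
force: [2.4, 4.3, -0.7]
finger_gap: 0.0189
grip_force: 98.5
```

Call:
arm_command(
  commands=[0,0,0,0.5,0,0,0,0,0.5,0,0,0,0,0,0],
)

```text
time: 16.08
tool_pos: [0.4627, 0.0729, 0.0767]
orientation: [[-0.485, 0.875, -0.0], [0.875, 0.485, 0.0], [0.0, 0.0, -1.0]]
force: [1.7, 3.5, -0.3]
finger_gap: 0.0185
grip_force: 98.5
```

Call:
arm_command(
  commands=[0,0,0,0.4,0,0,0,0,0,0],
)

```text
time: 16.32
tool_pos: [0.4628, 0.0729, 0.0764]
orientation: [[-0.485, 0.875, 0.0], [0.875, 0.485, 0.0], [0.0, 0.0, -1.0]]
force: [1.4, 3.5, -1.3]
finger_gap: 0.0188
grip_force: 98.5
```

Call:
arm_command(
  commands=[0,0,0,0.5,0,0,0,0,0.5,0,0,0,0,0,0],
)

```text
time: 16.7
tool_pos: [0.4627, 0.0729, 0.0753]
orientation: [[-0.485, 0.875, -0.0], [0.875, 0.485, 0.0], [0.0, 0.0, -1.0]]
force: [1.7, 4.3, 0.6]
finger_gap: 0.0184
grip_force: 98.5
```

Call:
arm_command(
  commands=[0,0,0,0.4,0,0,0,0,0.4,0,0,0,0,0,0],
)

```text
time: 17.08
tool_pos: [0.4628, 0.0729, 0.0746]
orientation: [[-0.485, 0.875, 0.0], [0.875, 0.485, 0.0], [0.0, 0.0, -1.0]]
force: [1.2, 2.7, -0.2]
finger_gap: 0.0186
grip_force: 98.5
```

Call:
arm_command(
  commands=[0,0,0,0.5,0,0,0,0,0.5,0,0,0,0,0,0],
)

```text
time: 17.45
tool_pos: [0.4628, 0.0729, 0.0735]
orientation: [[-0.485, 0.875, 0.0], [0.875, 0.485, 0.0], [0.0, 0.0, -1.0]]
force: [2.0, 3.4, 0.5]
finger_gap: 0.0188
grip_force: 98.5
```

Call:
arm_command(
  commands=[0,0,0,0.5,0,0,0,0,0.5,0,0,0,0,0,0],
)

```text
time: 17.82
tool_pos: [0.4628, 0.0729, 0.0725]
orientation: [[-0.485, 0.875, -0.0], [0.875, 0.485, 0.0], [0.0, -0.0, -1.0]]
force: [1.5, 3.5, -0.2]
finger_gap: 0.0184
grip_force: 98.5
```

Call:
arm_command(
  commands=[0,0,0,0.5,0,0,0,0,0.4,0,0,0,0,0,0],
)

```text
time: 18.2
tool_pos: [0.4627, 0.0729, 0.0716]
orientation: [[-0.485, 0.875, -0.0], [0.875, 0.485, 0.0], [0.0, -0.0, -1.0]]
force: [1.6, 3.7, -1.0]
finger_gap: 0.019
grip_force: 98.5
```

Call:
arm_command(
  commands=[0,0,0,0.4,0,0,0,0,0,0],
)

```text
time: 18.45
tool_pos: [0.4628, 0.0729, 0.0713]
orientation: [[-0.485, 0.875, -0.0], [0.875, 0.485, 0.0], [0.0, 0.0, -1.0]]
force: [2.3, 3.0, -0.3]
finger_gap: 0.0186
grip_force: 98.5
```

Call:
arm_command(
  commands=[0,0,0,0.4,0,0,0,0,0,0],
)

```text
time: 18.7
tool_pos: [0.4628, 0.0729, 0.0712]
orientation: [[-0.485, 0.875, -0.0], [0.875, 0.485, 0.0], [0.0, 0.0, -1.0]]
force: [1.1, 3.4, 4.7]
finger_gap: 0.0185
grip_force: 99.3
```

Call:
arm_command(
  commands=[0,0,0,0.4,0,0,0,0,0,0],
)

```text
time: 18.95
tool_pos: [0.4628, 0.0729, 0.0712]
orientation: [[-0.485, 0.875, -0.0], [0.875, 0.485, 0.0], [0.0, 0.0, -1.0]]
force: [-1.2, 3.5, 9.1]
finger_gap: 0.0186
grip_force: 100.0
```

Call:
arm_command(
  commands=[0,0,0,0.4,0,0,0,0,0,0],
)

```text
time: 19.2
tool_pos: [0.4628, 0.0729, 0.0712]
orientation: [[-0.485, 0.875, -0.0], [0.875, 0.485, 0.001], [0.001, 0.0, -1.0]]
force: [-1.7, 3.6, 13.1]
finger_gap: 0.019
grip_force: 100.6
```

The TCP stopped at z = 0.0712 m against the predicted 0.071 m, with a firm vertical force, so the collar is on the cover. I'll ease the load, release and retreat upward.

Call:
arm_command(
  commands=[0,0,0,-0.6,0,0,0,0,0,0,24,0,0,0,0,40,0,0,0,0,60,0,0,0,0,60,0,0,0,0,60,0,0,0,0,60,0,0,-10,0,60,0,0,-20,0,60,0,0,-40,0,60,0,0,-40,0,60,0,0,0,0],
  grip_force=20,
)

```text
time: 20.7
tool_pos: [0.465, 0.0733, 0.1842]
orientation: [[-0.485, 0.875, 0.007], [0.875, 0.485, 0.003], [-0.001, 0.008, -1.0]]
force: [-0.6, -0.1, -0.3]
finger_gap: 0.0598
grip_force: 0.0
```

Call:
arm_command(
  commands=[60,0,-60,-20,0,60,0,-60,0,0,60,0,-60,0,0,60,0,0,0,0],
)

```text
time: 21.2
tool_pos: [0.3016, -0.0154, 0.1993]
orientation: [[-0.483, 0.876, -0.003], [0.876, 0.483, 0.002], [0.003, -0.001, -1.0]]
force: [1.0, 0.8, 0.4]
finger_gap: 0.0601
grip_force: 0.0
```

Run:
```python
from h import *
to(.4628,.0729,.071)
a=bot.get_image("side");b=bot.get_image("top")
c=lambda im,x,y,w=60,h=60: cv2.resize(im[y:y+h,x:x+w],(400,400),interpolation=cv2.INTER_CUBIC)
cv2.imwrite("pics/m7.png",np.hstack([c(a,210,155),c(b,175,172)]))
```

```text
t 21.2 p [ 0.3016 -0.0154  0.1993] yaw(y) 28.86 tilt [-0.16  0.12] F [1.05 0.83 0.42] M [ 0.01 -0.05 -0.03] gap 0.0601 grip 0.0
tool mm: [ -0.9 184.  128. ]
```

View pics/m7.png

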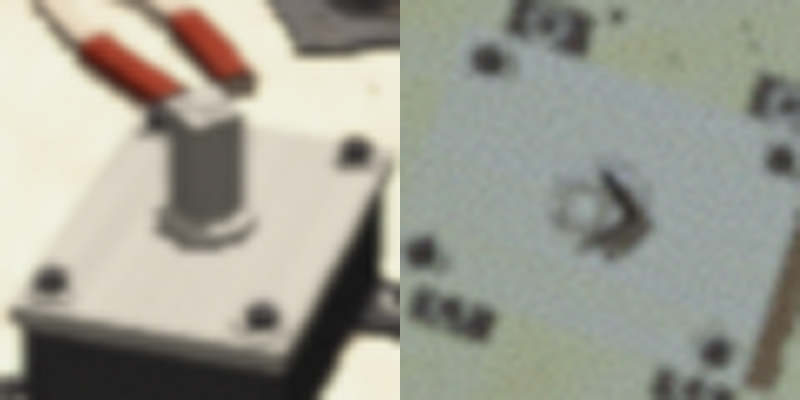

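The pictures show the drift upright with its collar (205,228 in the side crop) flat on the cover, and the arm well clear. I'm handing in.

```bash
python3 -c "
from cell import bot
print(bot.hand_in())"
```

```text
the job is handed in; nothing more can be done
None
```

The plate hole was off to the fixture's +y side, so I drew it back into line; the drift now stands released with its collar flat on the cover, force readings stayed below about 16 N, and I handed in at about 21 s (no verdict was returned).

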